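# Turn the cell tray round and slide it into its charging rails

### The job

Pick up the tray that holds the four blue battery cells, turn it end for end so that its low end without the yellow panel leads, and slide it between the aluminium guide rails fully home against the black end stop, then let go. Leave the empty tray where it stands.

Things in the scene. Friction and masses are not known exactly. Their poses are not given: they have to be found in the camera images.
- cell_tray_grip (a point): Centre of the black grip bar over the middle of a loose grey tray (0.4 kg) holding four blue cells. Bar 14 mm thick (tray x), 48 long (y), 18 high; this point is 67 mm above the underside. Tray 110 long (x), 76 wide (y), walls 16 high, cells 22. z up, +x to the plain nose end; yellow panel at -x, 55 to 60 mm from centre, 110 wide, 40 high. Starts panel towards the far side, wrong way round.
- cell_tray_nose (a point): Middle of the low, plain nose end face of the tray with the blue cells: 55 mm from its centre along the tray's +x and 8 mm above its underside. This end goes into the rails first; the panel at the other end is too wide for them.
- dock: Fixed dock: two aluminium rails on the bench and a black end stop. Origin on the bench top under the tray's centre when fully home; +x = sliding-in direction, z up. Rails 84 mm apart, 32 high, x -40 to 55 mm; inward lips 28 mm up leave 60 mm open, so the tray must slide along the bench beneath them. Mouth at x = -50 mm flares to 96 mm. Stop face x = 55 mm, 38 high.
- empty_tray_grip (a point): Centre of the grip bar, 67 mm above the underside, of a loose grey tray of the same shape with a yellow panel but without cells (axes as for the other). It is not to be moved.

How it is judged:
By the outcome, as a careful person would: the job done as asked, in the order asked, and still so for the second after the job is handed in, with the robot touching nothing.
It also fails if it takes over 48 s, if anything falls off the work surface, if the arm or the gripper's body presses on something with over 40 N, if the wrist force passes 120 N, or if a joint passes its speed limit or range.

### The arm

A 6-joint arm with a two-finger parallel gripper is mounted at the origin on a cart in front of the work surface, level with it; the furniture and walls round the work are solid. World frame = base frame: x ahead of the robot, y to its left, z up, the work surface at z = 0. Lengths are in m, angles in rad, forces in N, time in s.
With the tool pointing down it reaches from about 0.375 to 0.975 m from the base axis. Payload 3.8 kg.
Tool frame: the origin (TCP) lies on the centre line of the jaws, within the pads' length; the fingertips stand 22 mm ahead of it and the grasp point (between the pads) lies 3 mm ahead of it (r.tcp_to_tips is the distance from the TCP to the fingertips, in m); z points along the fingers, y is the line along which they close (so a half turn about z gives the same grasp; the last joint's range is limited). The gripper opens to 85 mm and grips with 20 to 120 N. Pads are 22 mm wide; open, the fingers measure 114 mm over their backs; the gripper's body (76 mm by 85 mm) begins 54 mm behind the grasp point. The pads swing forward as they close: fully open they stand 13 mm farther back than shut.
Start: joints at [-1.195, 0.264, 1.604, -0, 1.274, -0.037], TCP at [0.271, -0.618, 0.229] pointing down, gripper open.
Joint ranges: [-2.63, 2.63], [-0.94, 2.18], [0.31, 2.57], [-1.31, 4.45], [0, 2.66], [-2.55, 2.55]. Speed limits (rad/s): [2.57, 2.57, 3.14, 3.14, 3.14, 3.14].

### API

Orientations are given as a unit quaternion [w, x, y, z].
In Python, from station import r gives the robot as it stands. Calls block until the motion is done:
- r.goto(position, orientation): joint-space move of the TCP to a pose.
- r.move_l(position, ori=None, v=0.15, stop_force=None): straight line of the TCP; ori=None keeps the orientation; v is the mean speed in m/s. With stop_force (N) it stops when the force on the tool has changed by that much, and returns True; else False.
- r.movej(angles): joint-space move.
- r.command_gripper(opening, f_grip=None): opening from 0.0 (shut) to 1.0 (fully open); f_grip is the grip in N (None keeps the last); returns when the fingers have stopped.
- r.dwell(seconds).
- r.solve_ik(position, orientation): joint angles nearest the present ones, or None.
- r.get_image(name): name is "scene" or "top" or "wrist"; returns the picture (384x512x3 uint8, blue, green, red); there is no depth.
- r.camera_params(name): a dict with "mtx" (3x3 intrinsics, pixels), "distortion" ([k1, k2, p1, p2, k3] as OpenCV has them; the pictures are not rectified), "xyz" and "rotation" of the camera in the world; the wrist camera has in their place "hand_eye" (4x4, takes a point from camera to tool coordinates, whose origin is the TCP and whose axes are the flange's). Camera axes: x right, y down, z forward; pixel columns grow to the right and rows downward; lengths in m; the calibration is good to about 2 mm. A picture is of the moment at which its call begins: read the wrist's pose just before it. camera_params takes no time and is no camera call.
A pose or a line that the arm cannot do raises r.IKError and nothing moves.
- r.job_done(): hands the job in; it is judged then, once.
Readings, each from a call of its own:
- r.current_t(): time.
- r.current_joint_positions(): joint angles.
- r.current_dq(): joint speeds.
- r.current_joint_efforts(): joint torques, N m.
- r.current_tcp_pos(): TCP position.
- r.current_eef_rot(): TCP orientation.
- r.current_force(): force on the tool from outside, world axes, zero at the start.
- r.current_torque(): the same for the moment, N m.
- r.current_finger_gap(): opening from 0.0 (shut) to 1.0 (fully open).
- r.current_finger_force(): force on a finger pad.
Only numpy, scipy, OpenCV 4.12 (cv2) and the standard library are available. Lean on these libraries where they do the work, as an engineer would, in place of code of your own. Each camera call takes 0.05 s, during which the arm holds its last target. There are 200 camera calls.

## Working session

There is one attempt and no reset: what is moved stays moved. The work goes in short steps, each a Python script; the robot and the scene stay as the last script left them, time stands still between calls to the robot, and variables do not carry over. Pictures are saved under pics/ and viewed, at most 10 in all, crops included, and the job is handed in when it is done.

```bash
mkdir -p pics; ls; python3 - <<'E'
from station import r
import cv2,numpy as np
a=r.get_image("scene");b=r.get_image("top")
cv2.imwrite("pics/s0.png",a);cv2.imwrite("pics/t0.png",b)
for n in("scene","top","wrist"):print(n,r.camera_params(n))
print(r.current_eef_rot(),r.current_t())
E
```

```text
pics
scene {'mtx': array([[482.37851693,   0.        , 259.99830899],
       [  0.        , 482.37851693, 196.07560485],
       [  0.        ,   0.        ,   1.        ]]), 'distortion': array([-0.02294529,  0.        ,  0.        ,  0.        ,  0.        ]), 'xyz': array([0.16651124, 0.64443859, 0.69208234]), 'rotation': array([ 0.12006563, -0.25069346,  0.88248663, -0.3794132 ])}
top {'mtx': array([[454.00891717,   0.        , 252.71145271],
       [  0.        , 454.00891717, 196.18036069],
       [  0.        ,   0.        ,   1.        ]]), 'distortion': array([-0.1186824,  0.       ,  0.       ,  0.       ,  0.       ]), 'xyz': array([0.35040181, 0.073369  , 0.90806709]), 'rotation': array([-0.07639461,  0.70851901, -0.69900239,  0.05966862])}
wrist {'mtx': array([[268.94717185,   0.        , 258.36711948],
       [  0.        , 268.94717185, 189.79839768],
       [  0.        ,   0.        ,   1.        ]]), 'distortion': array([-0.04729855,  0.        ,  0.        ,  0.        ,  0.        ]), 'hand_eye': array([[ 6.95590021e-04, -9.58478787e-01, -2.85162990e-01,
         7.28707798e-02],
       [ 9.99999492e-01,  4.58676799e-04,  8.97583820e-04,
        -1.62680810e-03],
       [-7.29517404e-04, -2.85163469e-01,  9.58478619e-01,
        -1.44760792e-01],
       [ 0.00000000e+00,  0.00000000e+00,  0.00000000e+00,
         1.00000000e+00]])}
[-1.04990653e-03  9.78774335e-01  2.04938206e-01 -1.77199992e-04] 0.1
```

View pics/t0.png

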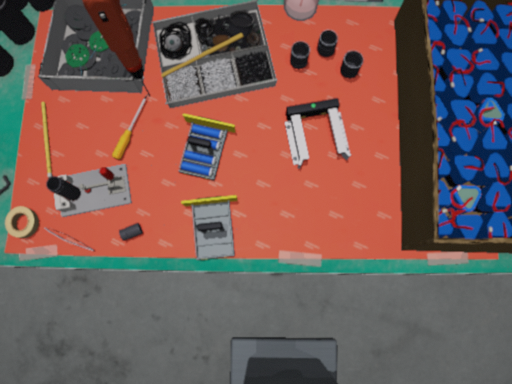

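View pics/s0.png

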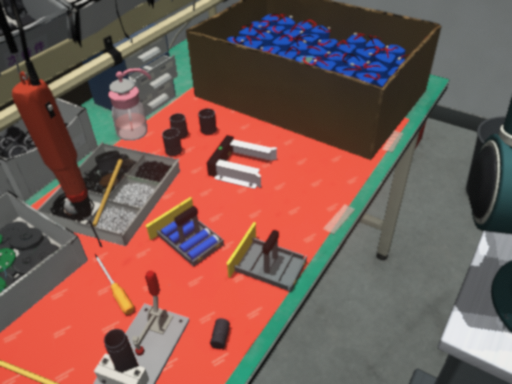

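The top view shows the loaded tray at about (203,148) with its panel at the far end, and the empty tray at (212,228). The dock is at about (315,130), with its stop at the far end and its mouth facing the robot. A half turn needs last-joint angles symmetric about zero, so I'll grip the bar across its 48 mm length.

```bash
cat > h.py <<'E'
import numpy as np,cv2
from scipy.spatial.transform import Rotation as R
from station import r
def rot(q): return R.from_quat(np.r_[q[1:],q[0]])
def campose(name,tcp=None,q=None):
    p=r.camera_params(name)
    if name!="wrist": return p,np.array(p["xyz"]),rot(p["rotation"]).as_matrix()
    H=p["hand_eye"];T=rot(q).as_matrix()
    return p,T@H[:3,3]+tcp,T@H[:3,:3]
def cast(px,z,name,tcp=None,q=None):
    p,c,M=campose(name,tcp,q)
    n=cv2.undistortPoints(np.array(px,float).reshape(-1,1,2),p["mtx"],p["distortion"])[:,0]
    d=np.c_[n,np.ones(len(n))]@M.T
    return c+d*((z-c[2])/d[:,2])[:,None]
def rects(img,lo,hi,roi,amin=30):
    x0,y0,x1,y1=roi
    m=cv2.inRange(cv2.cvtColor(img[y0:y1,x0:x1],cv2.COLOR_BGR2HSV),np.array(lo),np.array(hi))
    cs,_=cv2.findContours(m,cv2.RETR_EXTERNAL,cv2.CHAIN_APPROX_NONE)
    return [cv2.boxPoints(cv2.minAreaRect(c))+[x0,y0] for c in cs if cv2.contourArea(c)>=amin]
def quat(yawy):  # tool down, tool y axis at world yaw
    a=(yawy+np.pi/2)/2
    return np.array([0,np.cos(a),np.sin(a),0])
E
python3 - <<'E'
from h import *
b=cv2.imread("pics/t0.png")
f=lambda n,L,z:[print(n,cast(np.vstack([q,q.mean(0)]),z,"top")[:,:2].round(4).tolist(),q.mean(0).round(1)) for q in L]
f("panel",rects(b,(20,120,80),(35,255,255),(175,105,245,215)),.04)
f("blue",rects(b,(100,100,60),(125,255,255),(170,115,240,185),15),.022)
f("bar",rects(b,(0,0,0),(180,255,60),(185,130,220,160),15),.076)
f("stop",rects(b,(0,0,0),(180,255,60),(275,90,350,125)),.038)
f("rail",rects(b,(0,0,150),(180,60,255),(275,100,360,170)),.032)
cv2.imwrite("pics/t1.png",cv2.resize(b[85:205,160:360],None,fx=4,fy=4,interpolation=cv2.INTER_CUBIC)[:480,:800])
E
```

```text
panel [[0.5104, 0.2361], [0.5232, 0.1284], [0.5117, 0.127], [0.499, 0.2344], [0.5111, 0.1813]] [208.6 200. ]
panel [[0.6765, 0.2424], [0.6923, 0.2398], [0.6671, 0.1324], [0.6515, 0.1354], [0.6717, 0.1872]] [208.6 122.1]
blue [[0.5781, 0.2444], [0.5967, 0.241], [0.5832, 0.1836], [0.5648, 0.1872], [0.5807, 0.214]] [194.8 167.7]
blue [[0.6023, 0.2388], [0.6208, 0.2352], [0.6066, 0.1781], [0.5882, 0.1819], [0.6044, 0.2084]] [198.  156.4]
blue [[0.6462, 0.2276], [0.6618, 0.2208], [0.6349, 0.1677], [0.6195, 0.1746], [0.6405, 0.1976]] [204.  139.5]
blue [[0.6571, 0.2264], [0.6759, 0.2231], [0.6619, 0.1654], [0.6434, 0.1689], [0.6595, 0.1959]] [205.2 130.7]
bar [[0.6057, 0.2246], [0.6299, 0.2199], [0.6169, 0.1687], [0.5929, 0.1737], [0.6113, 0.1966]] [200.3 145.2]
stop [[0.7045, 0.0326], [0.7257, -0.0738], [0.6995, -0.0773], [0.6786, 0.0285], [0.7019, -0.0223]] [311.9 109.2]
rail [[0.6859, 0.036], [0.6939, 0.0028], [0.5922, -0.0171], [0.5846, 0.0154], [0.6385, 0.0092]] [296.4 139.6]
rail [[0.7044, -0.0545], [0.7107, -0.0782], [0.6062, -0.099], [0.6002, -0.076], [0.6547, -0.077]] [338.8 132.5]
```

View pics/t1.png

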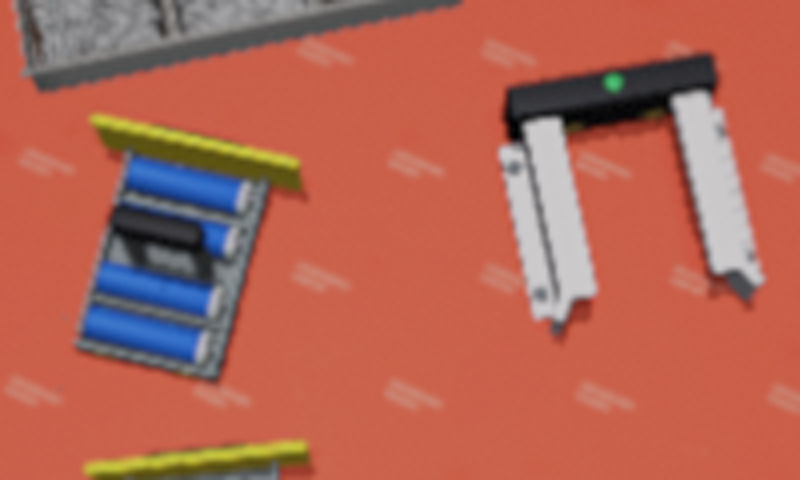

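The crop shows the tray bar at about (200,144), panel up at yaw ≈ 167°. The dock has yaw ≈ 11° with a plain mouth facing the robot. Next I'll take a wrist look at the dock, then at the tray.

```bash
python3 - <<'E'
from h import *
psi=np.pi-.232; dk=.195
for p,y in (((.62,-.035,.24),dk-np.pi/2),((.611,.197,.22),psi-np.pi/2)):
    print(r.solve_ik(p,quat(y)))
import json
def look(n):
    t,q=r.current_tcp_pos(),r.current_eef_rot(); im=r.get_image("wrist")
    cv2.imwrite(f"pics/{n}.png",im); json.dump([list(map(float,t)),list(map(float,q))],open(f"{n}.json","w")); print(t,q)
r.goto((.62,-.035,.24),quat(dk-np.pi/2)); r.dwell(.3); look("wd")
r.goto((.611,.197,.24),quat(psi-np.pi/2)); r.dwell(.3); look("wt")
print(r.current_joint_positions(),r.current_t())
E
python3 -c "
import cv2,numpy as np
cv2.imwrite('pics/w.png',np.hstack([cv2.imread('pics/wd.png')[:,56:456],cv2.imread('pics/wt.png')[:,56:456]]))"
```

```text
[-9.64999637e-02  1.55966746e-01  1.71210037e+00 -4.44089210e-16
  1.27352554e+00  1.27929636e+00]
[ 2.73102278e-01  2.07499285e-01  1.68885262e+00 -4.44089210e-16
  1.24524075e+00 -1.06569405e+00]
[ 0.62000097 -0.03548905  0.23998835] [ 2.52730747e-05  9.95283507e-01  9.70089693e-02 -3.97300087e-06]
[0.61106924 0.19677805 0.24001349] [8.87612550e-06 1.15975608e-01 9.93252062e-01 8.37630054e-06]
[ 2.72807344e-01  1.95474905e-01  1.66606957e+00  8.62826433e-06
  1.28003730e+00 -1.06562932e+00] 5.2333
```

View pics/w.png

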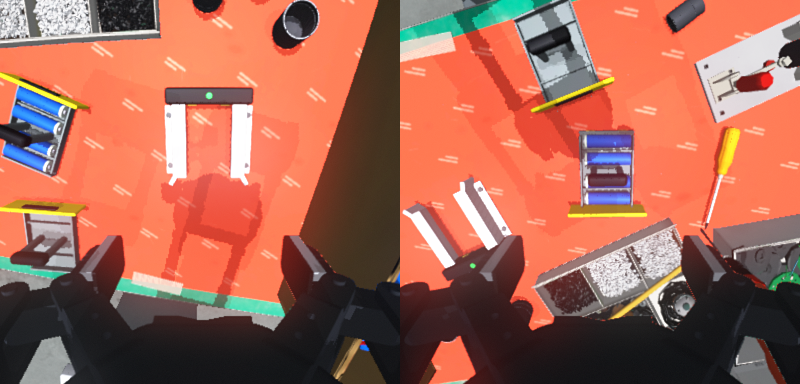

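The left half (dock look) shows the stop at (165–253, 87–104) and rails down to about row 180. The right half (tray look) shows the bar at about (607,175), blue cells around it, and the panel at row 210.

```bash
python3 - <<'E'
from h import *
import json
def go(n,lab,lo,hi,roi,z,a=30):
    im=cv2.imread(f"pics/{n}.png");t,q=json.load(open(n+".json"))
    for b in rects(im,lo,hi,roi,a):
        P=cast(b,z,"wrist",np.array(t),q)[:,:2]; e=[P[1]-P[0],P[2]-P[1]]
        L=max(e,key=np.linalg.norm)
        print(lab,b.round(1).tolist(),P.round(4).tolist(),"c",P.mean(0).round(4),"dims",[round(float(np.linalg.norm(k)),4) for k in e],"yaw",round(float(np.degrees(np.arctan2(L[1],L[0])))%180,2))
go("wd","stop",(0,0,0),(180,255,70),(212,75,320,107),.038,100)
go("wd","rail",(0,0,140),(180,60,255),(212,90,320,192),.032,100)
go("wt","panel",(20,120,80),(35,255,255),(216,190,316,225),.04)
go("wt","blue",(105,100,50),(125,255,255),(216,120,316,215),.022)
go("wt","bar",(0,0,0),(180,255,48),(235,150,290,200),.076,60)
im=np.hstack([cv2.resize(cv2.imread('pics/wd.png')[75:195,212:322],None,fx=3.6,fy=3.6),cv2.resize(cv2.imread('pics/wt.png')[115:235,212:322],None,fx=3.6,fy=3.6)])
cv2.imwrite("pics/z.png",im)
E
```

```text
rail [[285.5, 183.5], [288.0, 103.6], [308.2, 104.2], [305.7, 184.2]] [[0.6049, -0.0775], [0.7071, -0.0576], [0.7114, -0.0827], [0.6094, -0.1046]] c [ 0.6582 -0.0806] dims [0.1041, 0.0254] yaw 11.01
rail [[220.6, 104.1], [240.7, 103.8], [242.2, 184.7], [222.1, 185.1]] [[0.69, 0.0254], [0.6953, 0.0006], [0.5918, -0.02], [0.586, 0.0069]] c [0.6408 0.0032] dims [0.0254, 0.1055] yaw 11.27
panel [[224.0, 206.0], [302.0, 206.0], [302.0, 216.0], [224.0, 216.0]] [[0.6517, 0.1404], [0.6761, 0.2439], [0.6906, 0.2413], [0.6659, 0.1365]] c [0.6711 0.1905] dims [0.1064, 0.0147] yaw 76.73
blue [[245.0, 193.0], [285.0, 193.0], [285.0, 203.0], [245.0, 203.0]] [[0.6455, 0.1706], [0.6585, 0.2256], [0.6732, 0.2226], [0.66, 0.167]] c [0.6593 0.1964] dims [0.0565, 0.015] yaw 76.73
blue [[243.0, 153.0], [286.0, 153.0], [286.0, 164.0], [243.0, 164.0]] [[0.5899, 0.1818], [0.6032, 0.2384], [0.6181, 0.2354], [0.6046, 0.1781]] c [0.6039 0.2084] dims [0.0582, 0.0151] yaw 76.74
blue [[243.0, 135.0], [286.0, 135.0], [286.0, 146.0], [243.0, 146.0]] [[0.5666, 0.1877], [0.5797, 0.2433], [0.594, 0.2404], [0.5807, 0.1841]] c [0.5802 0.2138] dims [0.0572, 0.0146] yaw 76.75
```

View pics/z.png

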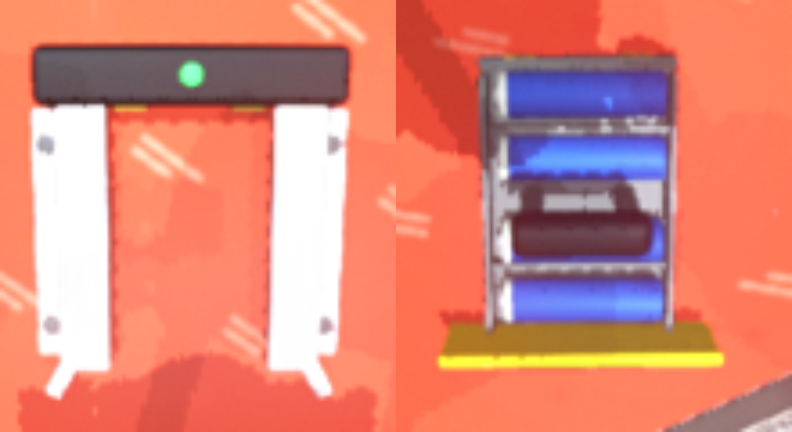

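```bash
python3 - <<'E'
from h import *
import json
t,q=json.load(open("wt.json")); c=cast([[263.7,179.5]],.076,"wrist",np.array(t),q)[0]
t2,q2=json.load(open("wd.json")); print("rail near",cast([[241.8,177.8],[287,177.8]],.032,"wrist",np.array(t2),q2)[:,:2])
print("bar",c)
top=np.array([.6125,.197])  # top view bar estimate
print("diff",c[:2]-top)
psi=np.pi-.232; Q=quat(psi-np.pi/2)
if np.linalg.norm(c[:2]-top)<.012:
    p=.7*c[:2]+.3*top
    r.goto((*p,.13),Q)
    print("hit",r.move_l((*p,.066),v=.08,stop_force=8),r.current_tcp_pos(),r.current_force())
    r.command_gripper(0.0,f_grip=100)
    print(r.current_finger_gap(),r.current_finger_force(),r.current_force())
    r.move_l((*p,.12),v=.08); r.dwell(.2)
    print(r.current_finger_gap(),r.current_force(),r.current_torque(),r.current_t())
    a=r.get_image("scene");b=r.get_image("wrist")
    cv2.imwrite("pics/g.png",np.hstack([cv2.resize(a[150:350,80:330],(400,320)),cv2.resize(b[60:380,56:456],(400,320))]))
E
```

```text
rail near [[ 0.60128914 -0.01773742]
 [ 0.61313889 -0.07765554]]
bar [0.61866455 0.20287346 0.076     ]
diff [0.00616455 0.00587346]
hit False [0.61730172 0.20125862 0.06639768] [0.07245485 0.03396915 0.8312562 ]
0.49878934244911177 100.53582720458508 [-1.62630606 -0.52859545  6.33728048]
0.49271971436704814 [ 0.44271899 -0.61107619 -3.09560336] [-0.02604848  0.02051582  0.04425202] 8.2417
```

View pics/g.png

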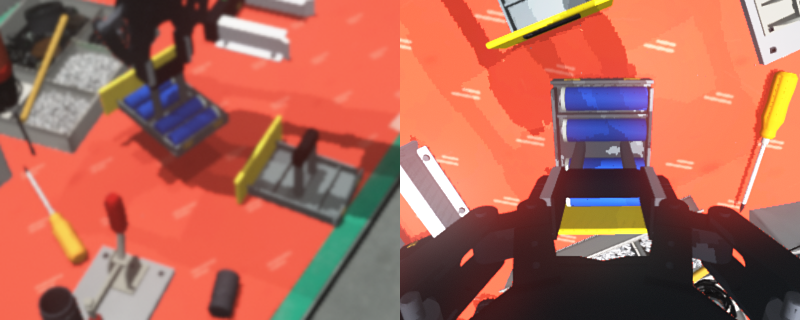

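The left half shows the tray lifted, level and gripped. The wrist view on the right shows it square between the fingers. Now I'll turn it and carry it to the front of the mouth.

```bash
python3 - <<'E'
from h import *
px=np.array([[565,120],[592,295],[675,95],[712,275]])/4+[160,85]
print("top lips",cast(px,.032,"top")[:,:2].round(4).tolist())
dk=.195; u=np.array([np.cos(dk),np.sin(dk)]); O=np.array([.6468,-.0395]); Q=quat(dk-np.pi/2)
p=O-.14*u; t=r.current_tcp_pos()
r.move_l((t[0],t[1],.17),v=.15)
print(r.solve_ik((*p,.17),Q))
r.goto((*p,.17),Q); r.move_l((*p,.085),v=.12); r.dwell(.3)
tt,q=r.current_tcp_pos(),r.current_eef_rot(); im=r.get_image("wrist"); cv2.imwrite("pics/m.png",im)
cv2.imwrite("pics/m2.png",cv2.resize(im[0:250,120:400],None,fx=2.4,fy=2.4)); print(tt,q,r.current_t(),r.current_force())
E
```

```text
top lips [[0.6914, -0.001], [0.5987, -0.0138], [0.7058, -0.0577], [0.6099, -0.0742]]
[-1.78526124e-01  3.84979398e-03  2.00882870e+00 -4.44089210e-16
  1.12891416e+00  1.19727020e+00]
[ 0.51002923 -0.06671735  0.08576512] [1.95441707e-04 9.95246647e-01 9.73836640e-02 7.03352244e-04] 11.9833 [-0.41891516 -0.19321026 -2.73341168]
```

View pics/m2.png

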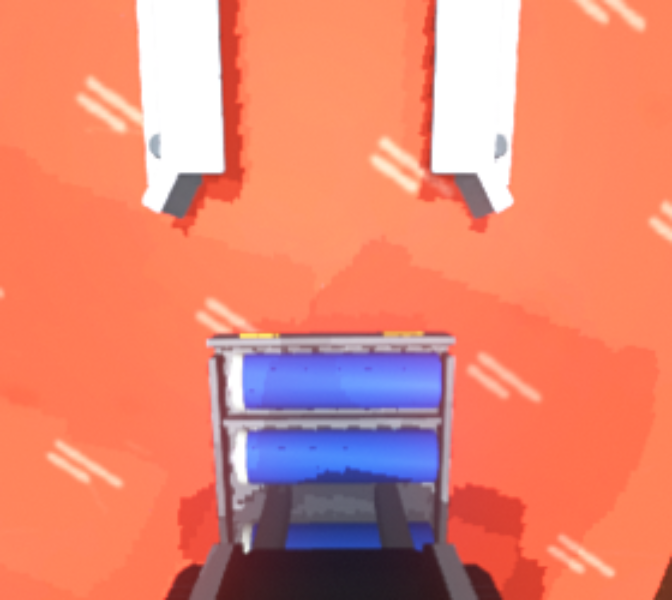

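The nose centre is at column 332 and the rail centre at 328. The tray is about 1.2 mm right of centre and parallel to the rails, so I'll shift left, lower it and slide.

```bash
python3 - <<'E'
from h import *
dk=.195; u=np.array([np.cos(dk),np.sin(dk)]); n=np.array([-u[1],u[0]])
O=np.array([.6468,-.0395])+.0012*n; Q=quat(dk-np.pi/2)
p=O-.14*u
r.move_l((*p,.074),Q,v=.08)
print("touch",r.move_l((*p,.062),Q,v=.02,stop_force=3),r.current_tcp_pos(),r.current_force())
z=r.current_tcp_pos()[2]+.0007
r.move_l((*p,z),Q,v=.02); print(r.current_force())
for s,v,f in((-.075,.06,12),(-.02,.05,15),(.012,.03,12)):
    h=r.move_l((*(O+s*u),z),Q,v=v,stop_force=f); t=r.current_tcp_pos()
    print(s,h,(t[:2]-O)@u,(t[:2]-O)@n,r.current_force(),r.current_t())
    if h: break
a=r.get_image("scene");b=r.get_image("wrist")
cv2.imwrite("pics/f.png",np.hstack([cv2.resize(a[90:250,150:350],(400,320)),cv2.resize(b[60:380,56:456],(400,320))]))
E
```

```text
touch True [ 0.50990536 -0.06552637  0.06774249] [0.37797401 0.77865301 5.1605008 ]
[ 0.42498812  1.01010748 -3.14640871]
-0.075 False -0.07535683038439552 2.2346354924038357e-05 [ 0.22941784 -0.47771234 -2.15425773] 14.1917
-0.02 False -0.02025721463866715 1.950976346110446e-05 [-0.37878662  0.0852268  -3.0781663 ] 15.4417
0.012 True 0.0037057920092031017 0.00020188587333856386 [-3.11091729 -2.62013404  1.86644015] 16.2583
```

View pics/f.png

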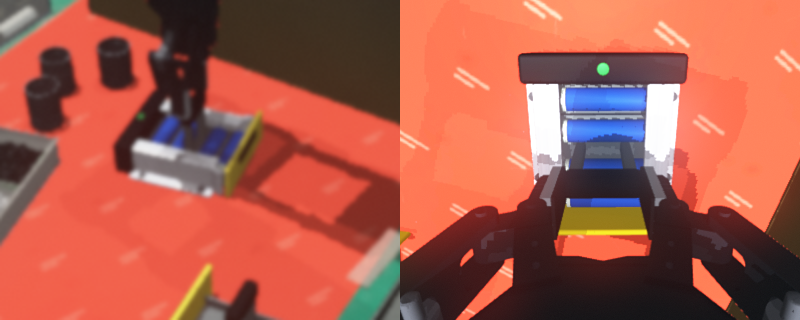

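The tray is under the lips with its nose at the stop. I'll lower it, press it home firmly, release and retreat.

```bash
python3 - <<'E'
from h import *
dk=.195; u=np.array([np.cos(dk),np.sin(dk)]); O=np.array([.6468,-.0395])
t=np.array(r.current_tcp_pos()); Q=quat(dk-np.pi/2)
t[2]=.0677
r.move_l(t,Q,v=.02)
g=t.copy(); g[:2]+=.008*u
print(r.move_l(g,Q,v=.03,stop_force=20),(np.array(r.current_tcp_pos())-t)[:2]@u,r.current_force())
r.dwell(.2);print(r.current_force())
r.command_gripper(.85); r.dwell(.2); t=np.array(r.current_tcp_pos())
print(r.current_force()); t[2]=.2; r.move_l(t,Q,v=.12)
g=t.copy(); g[:2]-=.06*u; g[2]=.24; r.move_l(g,Q,v=.15); r.dwell(.2)
print(r.current_force(),r.current_t())
a=r.get_image("scene");b=r.get_image("wrist")
cv2.imwrite("pics/e.png",np.hstack([cv2.resize(a[100:260,150:350],(400,320)),cv2.resize(b[0:200,156:406],(400,320))]))
E
```

```text
True 2.621250796268911e-05 [-2.68304102 -0.40272992  6.55515877]
[-2.47021671 -1.05462988  5.21974527]
[ 0.79534588  0.01301082 -0.07780153]
[-0.61735927  0.08682521  0.54462696] 19.7417
```

View pics/e.png

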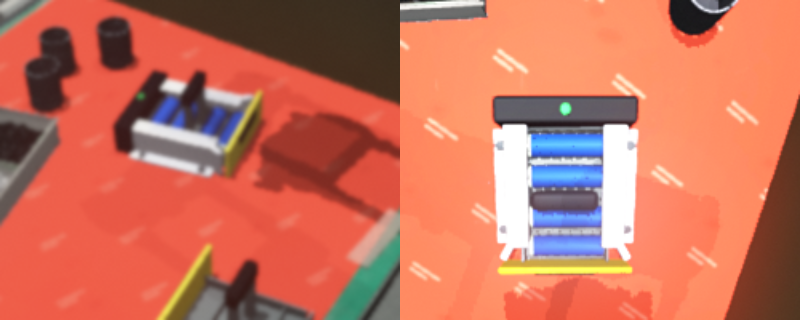

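```bash
python3 - <<'E'
from h import *
dk=.195; u=np.array([np.cos(dk),np.sin(dk)])
t,q=np.array(r.current_tcp_pos()),r.current_eef_rot(); im=r.get_image("wrist")
b=rects(im,(20,120,60),(35,255,255),(200,150,320,185))[0]; print(b.tolist())
c=lambda row,z:cast([[259,row]],z,"wrist",t,q)[0][:2]@u
print("stop edge - panel outer top edge (expect .115):",c(77.5,.038)-c(b[:,1].max()+.5,.04))
cv2.imwrite("pics/n.png",cv2.resize(im[55:180,200:320],None,fx=4.8,fy=4.8,interpolation=cv2.INTER_CUBIC))
E
```

```text
[[216.9104175567627, 162.2811985015869], [299.92232513427734, 161.17436981201172], [300.0398178100586, 169.9861354827881], [217.0279083251953, 171.09296417236328]]
stop edge - panel outer top edge (expect .115): 0.11544360327235159
```

View pics/n.png

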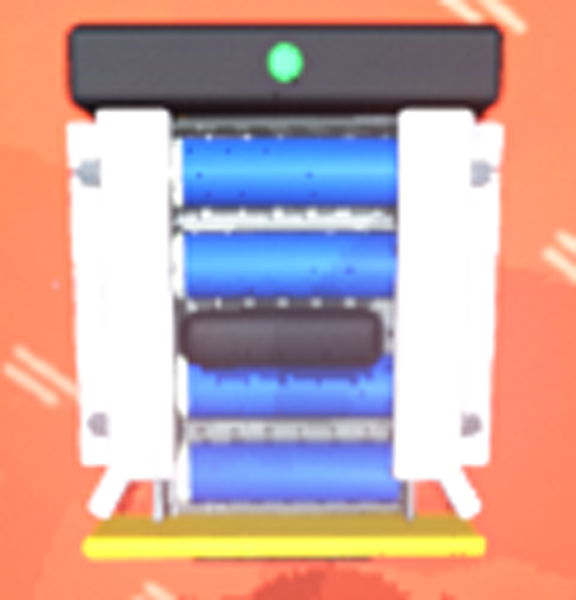

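The nose touches the stop with no red gap. The stop-to-panel distance measures 115.4 mm against the expected 115 mm.

```bash
python3 -c "
from station import r
print(r.job_done(), r.current_t())"
```

```text
the job is handed in; nothing more can be done
the job is handed in; nothing more can be done
```

The tray with the blue cells was turned end for end, slid nose first between the rails until it was home against the stop, and released. I never touched the empty tray, and the job was handed in at about 20 s of the 48 s allowed.

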